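# Find the heavy side of the ribbon winder's drum and hold it down

## Robot

A 6-joint arm with a two-finger parallel gripper is mounted at the origin on the work surface. World frame = base frame: x ahead of the robot, y to its left, z up, the work surface at z = 0. Lengths are in m, angles in rad, forces in N, time in s.
With the tool pointing down it reaches from about 0.275 to 0.875 m from the base axis. Payload 12.5 kg.
Tool frame: the origin (TCP) lies at the very end of the fingers, on their centre line; the grasp point (between the pads) lies 19 mm behind it; x points along the fingers, y is the direction in which the jaws open and shut, and the axes are right-handed (so a half turn about x gives the same grasp; the last joint's range is limited). The gripper opens to 85 mm and grips with 20 to 120 N. Pads are 22 mm wide; open, the fingers measure 114 mm over their backs; the gripper's body (76 mm by 85 mm) begins 54 mm behind the grasp point. The pads swing forward as they close: fully open they stand 13 mm farther back than shut.
Start: joints at [1.18, 0.351, 1.652, -0, 1.139, -0.085], TCP at [0.166, 0.524, 0.231] pointing down, gripper open.
Joint ranges: [-2.75, 2.75], [-0.79, 2.1], [0.01, 2.65], [-1.57, 4.71], [0.07, 3.14], [-2.87, 2.87]. Speed limits (rad/s): [2.22, 2.22, 2.79, 3.14, 3.14, 3.14].

## Interface

Orientations are given as a 3x3 rotation matrix whose columns are the frame's x, y, z axes.
In Python, from bench import manip gives the robot as it stands. Calls block until the motion is done:
- manip.move_ptp(position, orientation): joint-space move of the TCP to a pose.
- manip.move_l(position, attitude=None, max_speed=0.15): straight line of the TCP; attitude=None keeps the orientation; max_speed is the mean speed in m/s.
- manip.move_j(angles): joint-space move.
- manip.set_gripper(opening, effort=None): opening from 0.0 (shut) to 1.0 (fully open); effort is the grip in N (None keeps the last); returns when the fingers have stopped.
- manip.dwell(seconds).
- manip.inverse_kinematics(position, orientation): joint angles nearest the present ones, or None.
- manip.grab_frame(name): name is "scene" or "side" or "wrist"; returns (picture, depth): 384x512x3 uint8, red, green, blue; 384x512 float32, m along the optical axis (not along the pixel's ray), 0 where there is no reading.
- manip.get_calibration(name): a dict with "camera_matrix" (3x3 intrinsics, pixels), "k1" (the pictures are not rectified: a ray, as slopes to the right and down, at radius r is drawn at 1 + k1 r^2 times it, then the intrinsics apply), "R" (3x3) and "t" (3): a world point X has camera coordinates R X + t. Camera axes: x right, y down, z forward; pixel columns grow to the right and rows downward; lengths in m; the calibration is good to about 2 mm. A picture is of the moment at which its call begins: read the wrist's pose just before it. get_calibration takes no time and is no camera call; for the wrist camera it gives the pose at the moment of the call.
A pose or a line that the arm cannot do raises manip.Unreachable and nothing moves.
- manip.sign_off(): hands the job in, once; it reports no verdict.
Trained networks look in the newest picture that a camera, given by its name, has taken for a name from the list of things; names that differ only in an ending like _2 or _b are one class to them, and where a whole thing is asked for, a point or a joint stands for the part that bears it (a point fixed in the world has none). Each returns a list of dicts, best first, with "confidence" (0 to 1); they miss things now and then, are a little off and sometimes report something else, mostly with a low value. They report only what shows in the picture. A call takes as long as a camera call.
- manip.look_for(camera, name): "at" ([x, y, z] in m, in world coordinates, good to about 4 mm: the middle of the surface that is visible of it).
Readings, each from a call of its own:
- manip.current_time(): time.
- manip.current_qpos(): joint angles.
- manip.current_joint_vel(): joint speeds.
- manip.current_joint_torque(): joint torques, N m.
- manip.current_ee_pos(): TCP position.
- manip.current_tcp_rot(): TCP orientation.
- manip.current_force(): force on the tool from outside, world axes, zero at the start.
- manip.current_ft_torque(): the same for the moment, N m.
- manip.current_grip_width(): opening from 0.0 (shut) to 1.0 (fully open).
Only numpy, scipy, OpenCV 4.12 (cv2) and the standard library are available. Lean on these libraries where they do the work, as an engineer would, in place of code of your own. Each camera call takes 0.05 s, during which the arm holds its last target.

## Task

The ribbon winder wobbles because a weight is hidden in one side of its drum. Grip the red crank handle and turn the drum by hand to feel which side is heavy, carrying the handle to the opposite side of its circle and then on round (or back) to where it began; then turn the heavy side straight down and finish still holding the handle there, drum at rest, so that a colleague can fix a balancing weight on top. Leave the pen bucket, tape roll and wooden spool where they are.

Things in the scene. Friction and masses are not known exactly. Their poses are not given: they have to be found in the camera images.
- axle (a point): Fixed point on the drum's level axle line, 150 mm above the table: the centre of the circle (radius 55 mm) that the handle's origin runs on. Its x axis lies along the axle, from the handle's free end towards drum and post; y is level, z up. The drum's front face lies 70 mm from here along +x; in front of that face there is only the handle and a low green stud.
- stand: The wooden winder stand, screwed down: baseboard 170 x 180 mm, 20 mm thick, under the drum, and a post 190 mm tall behind the drum. Origin on the table under the drum's middle; x axis like axle's. The baseboard starts 53 mm from axle along +x, so the table under the handle is free. It does not move.
- handle: The crank handle: red round grip, 20 mm across, 84 mm long, parallel to the axle and 55 mm off it, standing out level from the drum's front face. Origin on its centreline 70 mm out from that face; the grip spans 18 to 102 mm out. It turns freely on its pin: a hand holding it need not turn as the drum goes round. Its own orientation tells nothing.
- drum: Closed wooden drum, flanges 156 mm across, 66 mm wide overall, green stud (24 mm across, 10 mm high) opposite the handle. Origin on the axle at mid-width, z axis towards the handle. Turns endlessly both ways; a felt drag (0.26 N m, 4.7 N at the handle) keeps it where it is left. One hidden slug, 0.36 to 0.54 kg, 44 mm off the axle, at an unknown angle, adds or takes off 2.8 to 4.3 N at the handle.
- bucket: Bystander: small steel bucket with pens, 80 mm across, 130 mm tall with the pens. Origin at the centre of its underside.
- tape: Bystander: yellow roll of tape lying flat, 90 mm across, 24 mm tall. Origin at the centre of its underside.
- spool: Bystander: empty wooden spool standing upright, 72 mm across, 70 mm tall. Origin at the centre of its underside.

How it is judged:
By the outcome, as a careful person would: the job done as asked, in the order asked, and still so for the second after the job is handed in, while the arm keeps its last pose, push and grip.
It also fails if it takes over 72 s, if anything falls off the work surface, if the arm or the gripper's body presses on something with over 40 N, if the wrist force passes 120 N, or if a joint passes its speed limit or range.

## Working session

There is one attempt and no reset: what is moved stays moved. The work goes in short steps, each a Python script; the robot and the scene stay as the last script left them, time stands still between calls to the robot, and variables do not carry over. Pictures are saved under pics/ and viewed, and the job is handed in when it is done.

```bash
ls; mkdir -p pics; python3 - <<'E'
from bench import manip as m
import cv2,numpy as np
for c in ["scene","side"]:
    p,d=m.grab_frame(c); cv2.imwrite(f"pics/{c}0.png",p[:,:,::-1]); np.save(f"{c}0.npy",d)
    for n in ["handle","drum","stand","bucket","tape","spool"]:
        r=m.look_for(c,n); print(c,n,[(np.round(x["at"],3).tolist(),round(x["confidence"],2)) for x in r[:3]])
print(m.current_time())
E
```

```text
pics
scene handle [([0.701, 0.02, 0.157], 0.59)]
scene drum [([0.632, 0.055, 0.186], 0.96)]
scene stand [([0.627, 0.05, 0.156], 0.66)]
scene bucket [([0.484, 0.316, 0.083], 0.64)]
scene tape [([0.666, -0.276, 0.024], 0.95), ([0.626, 0.05, 0.154], 0.72)]
scene spool [([0.488, -0.276, 0.072], 0.97)]
side handle [([0.693, 0.015, 0.159], 0.67)]
side drum [([0.606, 0.021, 0.175], 0.87)]
side stand [([0.571, 0.034, 0.087], 0.82)]
side bucket [([0.466, 0.301, 0.071], 0.69)]
side tape [([0.67, -0.282, 0.021], 0.63)]
side spool [([0.47, -0.286, 0.072], 0.81), ([0.606, 0.023, 0.175], 0.31)]
0.7
```

View pics/scene0.png

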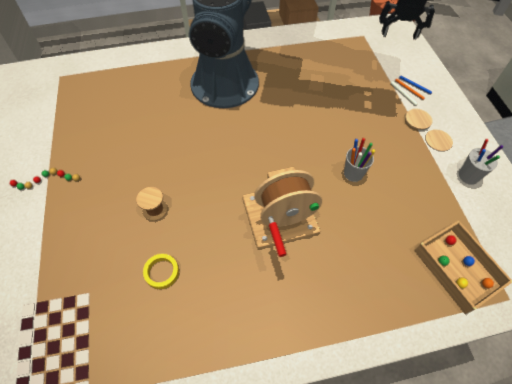

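View pics/side0.png

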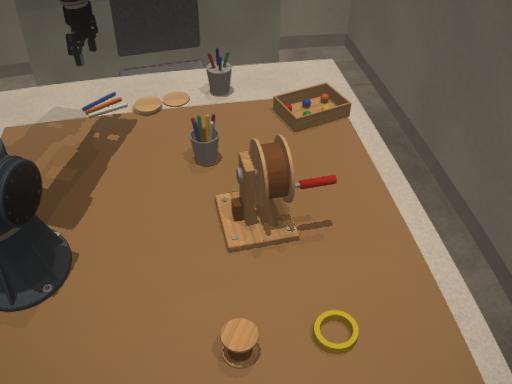

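The scene view shows the winder at about (285,210). Its red handle points away from the robot, from (268,222) to (283,255), and the green stud is at (314,207). The side view agrees, with the handle from (298,185) to (336,181). Next I'll work out the geometry from depth.

```bash
cat > h.py <<'E'
from bench import manip as m
import cv2,numpy as np
def cloud(cam,p,d,cal=None):
    cal=cal or m.get_calibration(cam);K=np.array(cal["camera_matrix"]);k1=cal["k1"]
    v,u=np.mgrid[:384,:512]
    uv=np.stack([u.ravel(),v.ravel()],1).astype(float).reshape(-1,1,2)
    n=cv2.undistortPoints(uv,K,np.array([k1,0,0,0.])).reshape(-1,2)
    z=d.ravel()
    X=np.c_[n*z[:,None],z]
    W=(X-np.array(cal["t"]))@np.array(cal["R"])
    return W.reshape(384,512,3)
E
python3 - <<'E'
from h import *
for c in ["scene","side"]:
    p=cv2.imread(f"pics/{c}0.png")[:,:,::-1]; d=np.load(f"{c}0.npy")
    W=cloud(c,p,d); hsv=cv2.cvtColor(np.ascontiguousarray(p),cv2.COLOR_RGB2HSV)
    cal=m.get_calibration(c); print(c,"cam at",-np.array(cal["R"]).T@np.array(cal["t"]))
    near=(abs(W[...,0]-.65)<.15)&(abs(W[...,1]-.03)<.15)&(d>0)
    red=near&((hsv[...,0]<6)|(hsv[...,0]>174))&(hsv[...,1]>180)&(W[...,2]>.07)
    P=W[red]; c0=np.median(P,0);P=P[np.linalg.norm(P-c0,axis=1)<.06]; u,s,vt=np.linalg.svd(P-P.mean(0),full_matrices=False); a=vt[0]*np.sign(vt[0][0])
    t=(P-P.mean(0))@a
    print("red",len(P),P.mean(0).round(4),a.round(3),"ext",P.mean(0)+a*t.min(),P.mean(0)+a*t.max())
    g=near&(hsv[...,0]>45)&(hsv[...,0]<80)&(hsv[...,1]>150); print("stud",g.sum(),W[g].mean(0) if g.any() else 0)
    dr=near&(W[...,2]>.03)&~red
    Q=W[dr]; print("drum pts",len(Q),Q.min(0),Q.max(0))
    # plane ransac, vertical face normal ~ handle axis
    if c=="scene":
        best=0;r=np.random.default_rng(0)
        for _ in range(3000):
            A=Q[r.choice(len(Q),3,replace=False)];n=np.cross(A[1]-A[0],A[2]-A[0]);n/=np.linalg.norm(n)+1e-12
            if abs(n[2])>.1: continue
            i=abs((Q-A[0])@n)<.003
            if i.sum()>best: best=i.sum();I=i
        F=Q[I];m0=F.mean(0);n=np.linalg.svd(F-m0,full_matrices=False)[2][2];n*=np.sign(n[0])
        print("face",best,m0,n,F.min(0),F.max(0)); np.save("face.npy",F)
    x=cv2.resize(p[130:280,200:380],None,fx=4,fy=4,interpolation=2); cv2.imwrite(f"pics/{c}0z.png",x[:,:,::-1])
E
```

```text
scene cam at [ 1.03222914 -0.10227105  0.93884354]
red 262 [0.699  0.0188 0.1536] [ 0.998  0.061 -0.007] ext [0.65452212 0.01602574 0.15395099] [0.73843788 0.02118043 0.15335621]
stud 38 [0.63728974 0.12433874 0.16146232]
drum pts 2937 [ 0.53341817 -0.0109826   0.07498026] [0.73809652 0.14721501 0.22958387]
face 1313 [0.63219287 0.06773808 0.16296144] [0.99816081 0.06042407 0.0048926 ] [ 0.62541319 -0.00739869  0.07498026] [0.63835501 0.14721501 0.22958387]
side cam at [ 0.41829059 -0.74175317  0.86234421]
red 291 [0.6944 0.0164 0.1519] [0.998 0.063 0.002] ext [0.65405224 0.01379255 0.15186011] [0.73583659 0.01898642 0.15201072]
stud 0 0
drum pts 3704 [ 0.50773057 -0.01024537  0.0300807 ] [0.73747093 0.1435321  0.23054954]
```

```bash
python3 - <<'E'
from h import *
cal=m.get_calibration("wrist"); print(cal, m.current_ee_pos(),m.current_tcp_rot())
E
```

```text
{'camera_matrix': array([[292.11942165,   0.        , 258.63758732],
       [  0.        , 292.11942165, 195.29941832],
       [  0.        ,   0.        ,   1.        ]]), 'k1': 0.026251878037103656, 'R': array([[ 0.30069749,  0.95371838, -0.00150614],
       [ 0.91049066, -0.28659746,  0.29810847],
       [ 0.28387987, -0.0910118 , -0.95453081]]), 't': array([-0.54936127, -0.0385103 ,  0.38174599])} [0.16556075 0.52447519 0.23128157] [[ 2.16265522e-05  3.01048014e-01  9.53608983e-01]
 [-1.51853755e-05  9.53608983e-01 -3.01048014e-01]
 [-1.00000000e+00 -7.97027995e-06  2.51948016e-05]]
```

```bash
python3 - <<'E'
from h import *
from scipy.optimize import least_squares
F=np.load("face.npy"); f=np.array([.998,.0615,0]);f/=np.linalg.norm(f);l=np.array([-f[1],f[0],0])
y=F@l;z=F[:,2]
# boundary via angular bins
c=np.array([np.mean([y.min(),y.max()]),.15])
for _ in range(5):
    a=np.arctan2(z-c[1],y-c[0]);r=np.hypot(z-c[1],y-c[0]);b=((a+np.pi)/(2*np.pi)*36).astype(int)
    B=[]
    for k in range(36):
        i=np.where(b==k)[0]
        if len(i)>3 and r[i].max()>.072: j=i[np.argmax(r[i])];B.append((y[j],z[j]))
    B=np.array(B); s=least_squares(lambda q:np.hypot(B[:,0]-q[0],B[:,1]-q[1])-q[2],[*c,.078],loss="soft_l1",f_scale=.002); c=s.x[:2]
print(len(B),s.x)
s2=least_squares(lambda q:np.hypot(B[:,0]-q[0],B[:,1]-q[1])-.078,c,loss="soft_l1",f_scale=.002);print(s2.x,f*(F@f).mean()+l*s2.x[0], (F@f).mean())
C=f*((F@f).mean()+.07)+l*s2.x[0]; C[2]=.15; print("axle",C)
for sg in (1,-1):
  R=np.c_[[0,0,-1],np.cross(-sg*f,[0,0,-1]),-sg*f]
  for th in range(0,360,45):
    h=C+.055*(np.cos(np.radians(th))*l+np.sin(np.radians(th))*np.array([0,0,1])); 
    q=m.inverse_kinematics(h+[0,0,-.019],R); print(sg,th,None if q is None else np.round(q,2))
E
```

```text
35 [0.03071108 0.15227381 0.07721056]
[0.03069225 0.15210189] [0.63207192 0.0697008  0.        ] 0.6351622586912655
axle [0.70193938 0.07400626 0.15      ]
1 0 [ 0.12  0.74  1.27 -0.    1.13  1.63]
1 45 [ 0.09  0.7   1.24 -0.    1.2   1.6 ]
1 90 [ 0.04  0.68  1.24 -0.    1.22  1.55]
1 135 [-0.02  0.69  1.25 -0.    1.19  1.49]
1 180 [-0.04  0.73  1.28 -0.    1.13  1.47]
1 225 [-0.02  0.78  1.3  -0.    1.06  1.49]
1 270 [ 0.04  0.8   1.31 -0.    1.04  1.55]
1 315 [ 0.09  0.78  1.29 -0.    1.07  1.6 ]
-1 0 [ 0.12  0.74  1.27 -0.    1.13 -1.52]
-1 45 [ 0.09  0.7   1.24 -0.    1.2  -1.54]
-1 90 [ 0.04  0.68  1.24 -0.    1.22 -1.59]
-1 135 [-0.02  0.69  1.25 -0.    1.19 -1.65]
-1 180 [-0.04  0.73  1.28 -0.    1.13 -1.67]
-1 225 [-0.02  0.78  1.3  -0.    1.06 -1.65]
-1 270 [ 0.04  0.8   1.31 -0.    1.04 -1.59]
-1 315 [ 0.09  0.78  1.29 -0.    1.07 -1.54]
```

```bash
cat >> h.py <<'E'
f=np.array([.998,.0615,0]);f/=np.linalg.norm(f);l=np.array([-f[1],f[0],0]);Z=np.array([0,0,1.])
C0=np.array([.70194,.0745,.151])
R=np.c_[[0,0,-1],np.cross(-f,[0,0,-1]),-f]
E
python3 - <<'E'
from h import *
h=C0-.053*l+[0,0,-.004]
m.move_ptp(h+[0,0,.13],R)
cal=m.get_calibration("wrist");p,d=m.grab_frame("wrist");cv2.imwrite("pics/w1.png",p[:,:,::-1])
W=cloud("wrist",p,d,cal);hsv=cv2.cvtColor(np.ascontiguousarray(p),cv2.COLOR_RGB2HSV)
red=((hsv[...,0]<6)|(hsv[...,0]>174))&(hsv[...,1]>180)&(W[...,2]>.07)&(W[...,2]<.2)&(d>0)
P=W[red];t=P@f
print(len(P),"out",t.min(),t.max(),"l",np.percentile(P@l,[1,50,99]),"z",np.percentile(P[:,2],[50,95,99]), "axle l",C0@l,"f",C0@f)
for n in("handle","drum"):print(m.look_for("wrist",n)[:1])
print(m.current_time(),m.current_force(),m.current_ft_torque())
E
```

```text
1603 out 0.6535824955624576 0.737185496065822 l [-0.03049648 -0.02135807 -0.0124773 ] z [0.15536216 0.15724692 0.15779516] axle l 0.03118502307746224 f 0.705193241555574
[{'at': [0.698, 0.0221, 0.1547], 'confidence': 0.58}]
[{'at': [0.6331, 0.0506, 0.1781], 'confidence': 0.98}]
3.4667 [-0.04348534  0.81378587  0.12771942] [ 0.04908823 -0.03615106  0.0080498 ]
```

View pics/w1.png

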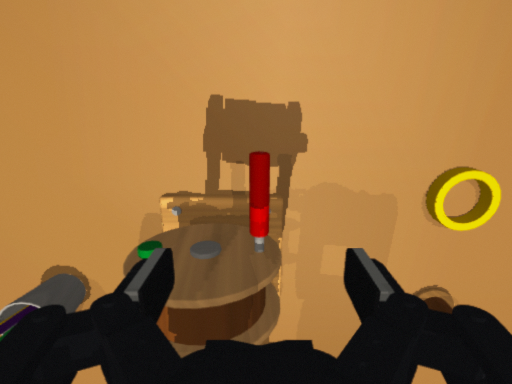

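The wrist view shows the red handle at (259,195), centred between the open fingers at x≈150 and x≈365. Its centre is at about l=-0.0214, z=0.1475. Descending to grip it.

```bash
python3 - <<'E'
from h import *
h=.7055*f-.0214*l+.1475*Z
m.move_l(h-.019*Z,R,max_speed=.12)
F0=np.mean([m.current_force() for _ in range(5)],0);print("tare",F0);np.save("F0.npy",F0)
m.set_gripper(0.0,50); m.dwell(.2)
for _ in range(3):
    print(np.round(np.array(m.current_force())-F0,2))
print(m.current_grip_width(),m.current_ee_pos(),m.current_time())
p,d=m.grab_frame("side");cv2.imwrite("pics/s2.png",cv2.resize(p[80:280,180:400],None,fx=3,fy=3)[:,:,::-1])
E
```

```text
tare [0.31393795 0.256668   0.44865455]
[-1.16  1.23  1.34]
[-1.16  1.23  1.34]
[-1.16  1.23  1.34]
0.21848552247940053 [0.70549179 0.02213021 0.12863674] 5.675
```

View pics/s2.png

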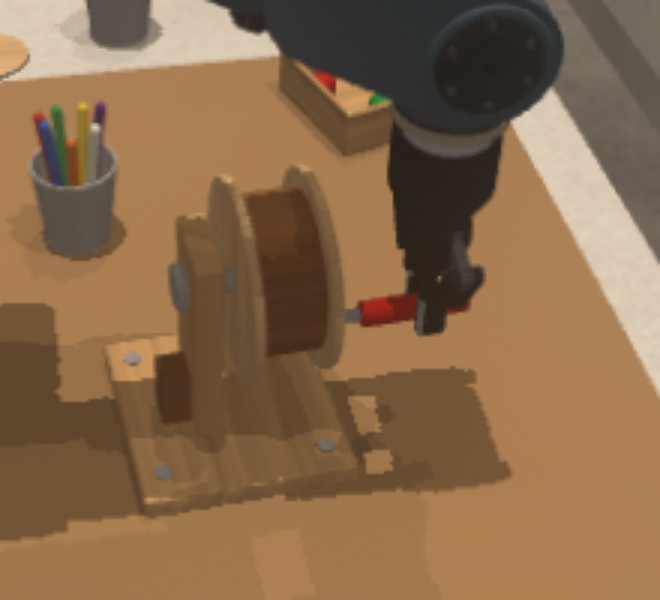

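Gripped: the width reading of about 18.6 mm roughly matches the 20 mm handle, and the side view shows the fingers on the red grip at (435,305). Before going to the bottom I'll check the forearm's clearance over the drum.

```bash
python3 - <<'E'
from h import *
T=np.array(m.current_ee_pos())
for c in("side","scene"):
    p,d=m.grab_frame(c);W=cloud(c,p,d)
    dark=(p.max(2)<110)&(d>0)&(abs((W-T)@l)<.12)&(W[...,2]>.1)
    Q=W[dark];a=(Q-T)@f
    for k in np.arange(-.2,.1,.02):
        i=(a>=k)&(a<k+.02)
        if i.sum()>3: print(c,round(k,2),i.sum(),"above TCP min",(Q[i,2].min()-T[2]).round(3))
E
```

```text
side -0.2 872 above TCP min 0.017
side -0.18 1147 above TCP min -0.029
side -0.16 979 above TCP min -0.028
side -0.14 1419 above TCP min -0.029
side -0.12 1321 above TCP min -0.018
side -0.1 1257 above TCP min -0.024
side -0.08 948 above TCP min -0.028
side -0.06 794 above TCP min 0.011
side -0.04 1338 above TCP min 0.012
side -0.02 1848 above TCP min 0.001
side -0.0 1086 above TCP min 0.006
side 0.02 440 above TCP min 0.011
side 0.04 15 above TCP min 0.266
scene -0.2 610 above TCP min 0.36
scene -0.18 722 above TCP min 0.345
scene -0.16 745 above TCP min 0.334
scene -0.14 769 above TCP min 0.305
scene -0.12 767 above TCP min 0.268
scene -0.1 1096 above TCP min 0.255
scene -0.08 614 above TCP min -0.027
scene -0.06 186 above TCP min 0.017
scene -0.04 301 above TCP min 0.259
scene -0.02 444 above TCP min 0.013
scene -0.0 823 above TCP min 0.001
scene 0.02 1919 above TCP min 0.016
scene 0.04 619 above TCP min 0.204
```

```bash
cat >> h.py <<'E'
import json,os
F0=np.load("F0.npy") if os.path.exists("F0.npy") else 0
def rt(th): 
    return np.cos(th)*l+np.sin(th)*Z, -np.sin(th)*l+np.cos(th)*Z
def go(th,C,speed=.06):
    r,t=rt(th); m.move_l(C+.055*r-.019*Z,R,max_speed=speed)
    F=np.array(m.current_force())-F0
    return F,F@r,F@t,F@f
def arc(ths,C,log,gain=1e-4,speed=.06):
    for th in ths:
        F,fr,ft,ff=go(th,C,speed)
        T=np.array(m.current_ee_pos())
        d=1 if len(log)==0 else 0
        log.append([th,fr,ft,ff,T@l,T[2]+.019,m.current_time()])
        r,_=rt(th)
        print(f"{np.degrees(th):6.0f} Fr {fr:6.2f} Ft {ft:6.2f} Ff {ff:6.2f} act {T@l:.4f} {T[2]+.019:.4f}  C {C@l:.4f} {C[2]:.4f} t {m.current_time():.2f}")
        if np.linalg.norm(F)>35: print("HIGH"); break
        C=C+gain*fr*r
    return C
E
python3 - <<'E'
from h import *
C=.7055*f+.0331*l+.15*Z
th0=np.arctan2(-.0025,-.055)%(2*np.pi)
log=[]
C=arc(th0-np.radians(np.arange(10,100,15)),C,log)
np.save("C.npy",C);json.dump(log,open("log1.json","w"))
E
```

```text
173 Fr  -1.91 Ft  -4.66 Ff  -2.29 act -0.0213 0.1575  C 0.0331 0.1500 t 6.13
   158 Fr   3.90 Ft  -5.05 Ff  -2.77 act -0.0178 0.1716  C 0.0333 0.1500 t 6.53
   143 Fr   6.30 Ft  -5.74 Ff  -4.36 act -0.0108 0.1843  C 0.0329 0.1501 t 6.92
   128 Fr   7.99 Ft  -4.37 Ff  -3.64 act -0.0009 0.1948  C 0.0324 0.1505 t 7.31
   113 Fr   7.01 Ft  -5.00 Ff  -2.26 act 0.0115 0.2023  C 0.0319 0.1511 t 7.70
    98 Fr   5.11 Ft  -4.95 Ff  -0.91 act 0.0253 0.2064  C 0.0317 0.1518 t 8.09
```

```bash
python3 - <<'E'
from h import *
C=np.load("C.npy");th=np.radians(182.6-85)
r,t=rt(th)
def rd(s):
    F=np.array(m.current_force())-F0;T=np.array(m.current_ee_pos());print(s,"Fr %.2f Ft %.2f Ff %.2f"%(F@r,F@t,F@f),"l %.4f z %.4f"%(T@l,T[2]+.019),m.current_grip_width(),np.round(m.current_joint_vel(),3).tolist())
rd("now");m.dwell(.1);rd(.1);m.dwell(.3);rd(.4)
th-=np.radians(3);go(th,C,.02);rd("fwd3");m.dwell(.2);rd("")
th+=np.radians(3);go(th,C,.02);rd("back3");m.dwell(.2);rd("")
th+=np.radians(3);go(th,C,.02);rd("back6");m.dwell(.2);rd("")
E
```

```text
now Fr 5.11 Ft -4.95 Ff -0.91 l 0.0253 z 0.2064 0.2172273498210179 [-0.004, 0.001, -0.0, 0.004, 0.0, -0.0]
0.1 Fr 4.98 Ft -4.71 Ff -1.68 l 0.0254 z 0.2064 0.2181677323495933 [-0.001, 0.001, 0.001, 0.0, 0.0, 0.001]
0.4 Fr 4.32 Ft -6.42 Ff -0.82 l 0.0253 z 0.2064 0.215724726105844 [0.001, 0.0, 0.0, -0.001, 0.002, -0.0]
fwd3 Fr 0.55 Ft -0.99 Ff 1.31 l 0.0273 z 0.2068 0.21385294134867777 [-0.001, -0.002, -0.0, 0.002, 0.0, -0.0]
 Fr -1.47 Ft -2.54 Ff 1.46 l 0.0273 z 0.2068 0.21727649649686398 [-0.001, -0.001, 0.0, -0.002, -0.0, -0.001]
back3 Fr -1.48 Ft -4.51 Ff 3.18 l 0.0251 z 0.2065 0.21129883013775028 [-0.002, 0.002, 0.0, -0.002, -0.0, -0.001]
 Fr -1.65 Ft -5.36 Ff 2.67 l 0.0251 z 0.2065 0.21780450996230055 [-0.0, -0.0, 0.001, 0.0, -0.002, 0.0]
back6 Fr -2.08 Ft -5.25 Ff 2.47 l 0.0223 z 0.2061 0.21332253437072837 [0.001, 0.001, -0.002, -0.002, -0.001, 0.001]
 Fr -1.08 Ft -5.95 Ff 2.78 l 0.0224 z 0.2061 0.21287425334711332 [-0.0, -0.002, -0.001, -0.0, -0.0, 0.001]
```

```bash
cat >> h.py <<'E'
def arc2(degs,C,log,gain=5e-5,speed=.03):
    for dg in degs:
        th=np.radians(dg); go(th,C,speed); r,t=rt(th); S=[]
        for _ in range(3): S.append(np.array(m.current_force())-F0); m.dwell(.02)
        F=np.mean(S,0); T=np.array(m.current_ee_pos())
        log.append([dg,F@r,F@t,F@f,T@l,T[2]+.019,m.current_time()])
        e=T+.019*Z-(C+.055*r)
        print(f"{dg:6.1f} Fr {F@r:6.2f} Ft {F@t:6.2f} Ff {F@f:6.2f} er {1e3*(e@r):5.2f} et {1e3*(e@t):5.2f} t {m.current_time():.2f}")
        if np.linalg.norm(F)>35: print("HIGH"); break
        C=C+gain*(F@r)*r
    print("C",C@l,C[2]); np.save("C.npy",C); return C
E
python3 - <<'E'
from h import *
C=np.load("C.npy");log=[]
arc2(np.arange(90,-1,-10),C,log)
json.dump(log,open("f1.json","w"))
E
```

```text
90.0 Fr  -2.21 Ft  -3.16 Ff   3.75 er -0.07 et -0.52 t 10.51
  80.0 Fr   1.67 Ft  -2.68 Ff   3.11 er  0.24 et -0.55 t 11.03
  70.0 Fr   5.13 Ft  -2.70 Ff   2.71 er  0.39 et -0.30 t 11.54
  60.0 Fr   5.44 Ft  -1.60 Ff   3.30 er  0.42 et -0.17 t 12.06
  50.0 Fr   6.19 Ft  -1.58 Ff   2.98 er  0.45 et -0.25 t 12.57
  40.0 Fr   5.51 Ft  -1.61 Ff   3.92 er  0.44 et -0.33 t 13.09
  30.0 Fr   5.74 Ft  -1.10 Ff   4.38 er  0.49 et -0.38 t 13.61
  20.0 Fr   5.24 Ft  -0.87 Ff   4.85 er  0.46 et -0.39 t 14.12
  10.0 Fr   5.27 Ft  -0.60 Ff   5.64 er  0.43 et -0.38 t 14.64
   0.0 Fr   5.02 Ft  -0.39 Ff   5.77 er  0.40 et -0.40 t 15.16
C 0.033257875325314115 0.1534349264956874Traceback (most recent call last):
  File "<stdin>", line 4, in <module>
    for chunk in iterable:
                 ^^^^^^^^
    yield from _iterencode_list(o, _current_indent_level)
    yield from chunks
    yield from chunks
    o = _default(o)
    raise TypeError(f'Object of type {o.__class__.__name__} '
                    f'is not JSON serializable')
TypeError: Object of type int64 is not JSON serializable
```

```bash
python3 - <<'E'
from h import *
C=.7055*f+.0335*l+.152*Z;log=[]
arc2([float(x) for x in [-10,-20,-30]],C,log,gain=0)
arc2([float(x) for x in range(-40,-181,-10)],C,log,gain=0)
json.dump(log,open("f2.json","w"))
E
```

```text
-10.0 Fr   2.28 Ft   0.79 Ff   5.23 er -0.04 et -0.50 t 15.72
 -20.0 Fr   2.09 Ft   0.64 Ff   5.68 er -0.06 et -0.60 t 16.24
 -30.0 Fr   1.50 Ft   1.50 Ff   4.98 er -0.05 et -0.63 t 16.76
C 0.033499999999999995 0.152
 -40.0 Fr   0.42 Ft   1.60 Ff   5.38 er -0.06 et -0.59 t 17.27
 -50.0 Fr  -0.42 Ft   2.26 Ff   4.98 er -0.05 et -0.49 t 17.79
 -60.0 Fr  -1.21 Ft   2.00 Ff   4.17 er  0.00 et -0.34 t 18.31
 -70.0 Fr  -2.43 Ft   3.00 Ff   3.97 er -0.01 et  0.07 t 18.82
 -80.0 Fr  -2.81 Ft   3.95 Ff   3.75 er -0.02 et  0.21 t 19.34
 -90.0 Fr  -2.99 Ft   4.23 Ff   4.08 er -0.02 et  0.36 t 19.86
-100.0 Fr  -2.78 Ft   3.67 Ff   4.56 er -0.01 et  0.46 t 20.38
-110.0 Fr  -3.57 Ft   3.88 Ff   4.86 er  0.02 et  0.57 t 20.89
-120.0 Fr  -3.10 Ft   3.48 Ff   5.58 er  0.02 et  0.63 t 21.41
-130.0 Fr  -3.00 Ft   3.15 Ff   5.84 er -0.01 et  0.66 t 21.93
-140.0 Fr  -2.74 Ft   2.39 Ff   5.40 er  0.02 et  0.64 t 22.44
-150.0 Fr  -2.35 Ft   2.45 Ff   5.35 er  0.01 et  0.61 t 22.96
-160.0 Fr  -1.92 Ft   1.49 Ff   5.99 er  0.05 et  0.60 t 23.48
-170.0 Fr  -1.85 Ft   0.50 Ff   5.41 er  0.03 et  0.60 t 23.99
-180.0 Fr  -0.81 Ft   0.45 Ff   5.77 er  0.05 et  0.58 t 24.51
C 0.033499999999999995 0.152
```

```bash
python3 - <<'E'
from h import *
C=.7055*f+.0335*l+.152*Z;log=[]
arc2([float(x) for x in range(-170,181,10)],C,log,gain=0)
json.dump(log,open("b2.json","w"))
E
```

```text
-170.0 Fr  -1.76 Ft   1.10 Ff   5.74 er  0.04 et  0.76 t 25.02
-160.0 Fr  -1.65 Ft   1.15 Ff   5.02 er  0.01 et  0.93 t 25.54
-150.0 Fr  -1.44 Ft   1.17 Ff   5.13 er  0.01 et  1.10 t 26.06
-140.0 Fr  -1.79 Ft   2.29 Ff   5.05 er -0.03 et  1.14 t 26.57
-130.0 Fr  -1.93 Ft   3.80 Ff   5.18 er  0.00 et  1.07 t 27.09
-120.0 Fr  -2.34 Ft   3.60 Ff   5.08 er -0.02 et  0.86 t 27.61
-110.0 Fr  -2.39 Ft   3.86 Ff   4.68 er -0.02 et  0.75 t 28.12
-100.0 Fr  -2.67 Ft   3.36 Ff   4.15 er -0.05 et  0.67 t 28.64
 -90.0 Fr  -2.53 Ft   3.42 Ff   3.82 er -0.08 et  0.59 t 29.16
 -80.0 Fr  -2.02 Ft   3.02 Ff   3.56 er -0.02 et  0.24 t 29.68
 -70.0 Fr  -1.54 Ft   1.39 Ff   3.91 er -0.03 et -0.04 t 30.19
 -60.0 Fr  -0.94 Ft   1.23 Ff   4.71 er -0.05 et -0.07 t 30.71
 -50.0 Fr  -1.16 Ft   1.52 Ff   5.49 er -0.03 et -0.14 t 31.23
 -40.0 Fr  -0.58 Ft   1.21 Ff   5.77 er -0.01 et -0.18 t 31.74
 -30.0 Fr   1.04 Ft   0.19 Ff   5.86 er  0.02 et -0.20 t 32.26
 -20.0 Fr   0.84 Ft   0.98 Ff   5.83 er  0.00 et -0.25 t 32.77
 -10.0 Fr   1.10 Ft   0.24 Ff   6.23 er  0.02 et -0.29 t 33.29
   0.0 Fr   1.42 Ft  -0.44 Ff
[... 496 characters left out ...]
-4.63 Ff   5.16 er  0.07 et -0.78 t 37.94
  90.0 Fr   3.10 Ft  -4.14 Ff   4.95 er  0.08 et -0.75 t 38.46
 100.0 Fr   3.47 Ft  -4.32 Ff   3.98 er  0.09 et -0.62 t 38.98
 110.0 Fr   2.57 Ft  -3.85 Ff   3.99 er  0.04 et -0.45 t 39.49
 120.0 Fr   2.93 Ft  -4.23 Ff   3.63 er  0.06 et -0.27 t 40.01
 130.0 Fr   2.16 Ft  -2.73 Ff   3.80 er  0.05 et  0.10 t 40.52
 140.0 Fr   1.90 Ft  -1.76 Ff   4.28 er  0.03 et  0.24 t 41.04
 150.0 Fr   1.74 Ft  -1.12 Ff   4.44 er  0.02 et  0.21 t 41.56
 160.0 Fr   1.11 Ft   0.07 Ff   5.18 er  0.02 et  0.23 t 42.08
 170.0 Fr   1.54 Ft   1.19 Ff   4.62 er -0.00 et  0.25 t 42.59
 180.0 Fr   0.90 Ft   1.47 Ff   5.69 er -0.01 et  0.38 t 43.11
C 0.033499999999999995 0.152
```

```bash
python3 - <<'E'
from h import *
D=[np.array(json.load(open(x))) for x in("f2.json","b2.json")]
A=np.vstack(D);s=np.r_[-np.ones(len(D[0])),np.ones(len(D[1]))]
th=np.radians(A[:,0]);c,n=np.cos(th),np.sin(th)
Fl=A[:,1]*c-A[:,2]*n;Fz=A[:,1]*n+A[:,2]*c
el=A[:,4]-(.0335+.055*c);ez=A[:,5]-(.152+.055*n)
for nm,F,e in(("l",Fl,el),("z",Fz,ez)):
    X=np.c_[np.ones_like(e),e*1e3];k,res,_,_=np.linalg.lstsq(X,F,rcond=None);print(nm,"F=%.2f+%.2f*e_mm"%tuple(k),"resid",np.std(F-X@k),"corr",np.corrcoef(F,e)[0,1])
for nm,q in(("Ft",A[:,2]),("et mm",1e3*((-n)*el+c*ez))):
    X=np.c_[c,n,np.ones_like(c),s];k=np.linalg.lstsq(X,q,rcond=None)[0];print(nm,k.round(2),"cos,sin,1,dir  resid",np.std(q-X@k).round(2))
    for j,d in((0,-1),(1,1)):
        i=s==d;k=np.linalg.lstsq(X[i][:,:2+1],q[i],rcond=None)[0];print(d,k.round(2))
for t in range(-180,181,30):
    i=abs(A[:,0]-t)<1;print(t,Fl[i].round(1),Fz[i].round(1),(el[i]*1e3).round(2),(ez[i]*1e3).round(2))
E
```

```text
l F=1.49+3.85*e_mm resid 1.0406649876457648 corr 0.7930732254489653
z F=2.26+4.60*e_mm resid 0.8578999544864702 corr 0.8275950692378485
Ft [-0.64 -3.57 -0.13 -0.13] cos,sin,1,dir  resid 0.62
-1 [-0.45 -3.77 -0.12]
1 [-0.74 -3.55 -0.26]
et mm [-0.61 -0.54 -0.09  0.12] cos,sin,1,dir  resid 0.18
-1 [-0.71 -0.39 -0.13]
1 [-0.55 -0.56  0.03]
-180 [0.8] [-0.5] [-0.05] [-0.58]
-150 [3.3 1.8] [-0.9 -0.3] [0.3  0.54] [-0.53 -0.95]
-120 [4.6 4.3] [0.9 0.2] [0.54 0.75] [-0.33 -0.41]
-90 [4.2 3.4] [3.  2.5] [0.36 0.59] [0.02 0.08]
-60 [1.1 0.6] [2.  1.4] [-0.29 -0.08] [-0.17  0.01]
-30 [2. 1.] [ 0.5 -0.4] [-0.36 -0.08] [-0.53 -0.19]
0 [1.4] [-0.4] [0.03] [-0.33]
30 [3.2] [-0.4] [0.3] [-0.4]
60 [5.] [0.3] [0.68] [-0.3]
90 [4.1] [3.1] [0.75] [0.08]
120 [2.2] [4.7] [0.2] [0.19]
150 [-0.9] [1.8] [-0.12] [-0.17]
180 [-0.9] [-1.5] [0.01] [-0.38]
```

```bash
python3 - <<'E'
from h import *
def avg(n):
    S=[]
    for _ in range(n): S.append(m.current_force()); m.dwell(.03)
    S=np.array(S);T=np.array(m.current_ee_pos());return S.mean(0),S.std(0),T
C=.7055*f+.0335*l+.152*Z
F,s,T=avg(5);print("held l %.2f z %.2f f %.2f"%(F@l,F[2],F@f),T@l,T[2]+.019,s)
m.set_gripper(.45);
F,s,T=avg(15);print("free l %.2f z %.2f f %.2f"%(F@l,F[2],F@f),T@l,T[2]+.019,s,m.current_time(), m.current_grip_width());np.save("F1.npy",F)
print("old tare l %.2f z %.2f"%(F0@l,F0[2]))
p,d=m.grab_frame("scene");cv2.imwrite("pics/rel.png",cv2.resize(p[130:280,200:380],None,fx=4,fy=4)[:,:,::-1])
E
```

```text
held l -0.58 z -0.71 f 5.52 -0.02146299211641878 0.15161409603618192 [0.51407131 0.44945766 0.44577685]
free l 0.02 z 0.20 f 0.05 -0.021507537664318725 0.1519942706110645 [0.55534257 0.44905441 0.66979891] 44.1083 0.4491293992279446
old tare l 0.24 z 0.45
```

The free reading is about zero, so the held forces are real. They fit a gravity sinusoid of about 3.8 N, which puts the heavy side down with the handle at about -5°. I'll regrip, confirm with longer settled readings on the way there, and check the zero crossing.

```bash
python3 - <<'E'
from h import *
F1=np.load("F1.npy")
C=.7055*f+.0335*l+.152*Z
m.set_gripper(0.,50)
print("grip",m.current_grip_width(),m.current_time())
def st(dg,settle=.4,n=12):
    r,t=rt(np.radians(dg)); m.dwell(settle);S=[]
    for _ in range(n): S.append(np.array(m.current_force())-F1); m.dwell(.025)
    S=np.array(S);a=S.mean(0);T=np.array(m.current_ee_pos())+.019*Z
    e=T-(C+.055*r)
    print(f"{dg} Fr {a@r:.2f} Ft {a@t:.2f} (first {S[:4].mean(0)@t:.2f} last {S[-4:].mean(0)@t:.2f}) e {1e3*e@r:.2f} {1e3*e@t:.2f} t {m.current_time():.2f}")
def tr(a,b,step=15,sp=.05):
    n=int(np.ceil(abs(b-a)/step))
    for x in np.linspace(a,b,n+1)[1:]:
        F=go(np.radians(x),C,sp)[0]
        if np.linalg.norm(F)>35: print("HIGH",x,F);raise SystemExit
tr(180,90);st(90)
tr(90,30);st(30)
tr(30,-5);st(-5)
tr(-5,-35);st(-35)
E
```

```text
grip 0.21639004094892877 44.4667
90 Fr 7.37 Ft -3.65 (first -3.54 last -3.50) e 0.49 -1.09 t 47.77
30 Fr 5.33 Ft -4.64 (first -4.87 last -4.64) e 0.24 -0.77 t 50.20
-5 Fr 3.67 Ft -3.44 (first -3.30 last -3.40) e -0.13 -1.04 t 52.02
-35 Fr -0.18 Ft -2.89 (first -3.01 last -2.98) e -0.36 -0.83 t 53.59
```

View pics/rel.png

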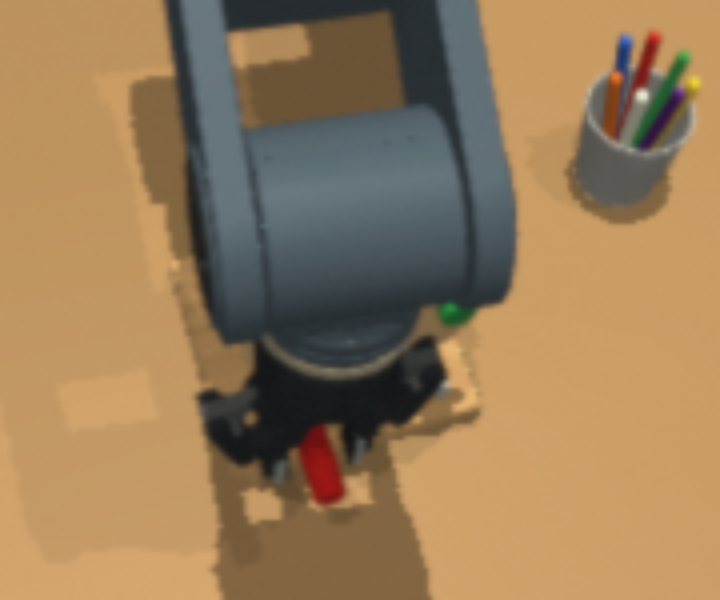

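```bash
python3 - <<'E'
from h import *
F1=np.load("F1.npy")
C=.7055*f+.0335*l+.152*Z
def s(dg):
    go(np.radians(dg),C,.012);r,t=rt(np.radians(dg));S=[]
    for _ in range(3): S.append(np.array(m.current_force())-F1);m.dwell(.015)
    a=np.mean(S,0);T=np.array(m.current_ee_pos())+.019*Z;e=T-(C+.055*r)
    print(f"{dg} Fr {a@r:.2f} Ft {a@t:.2f} et {1e3*e@t:.2f} t {m.current_time():.2f}")
for d in range(-30,11,5): s(d)
for d in (4,-2,-8): s(d)
E
```

```text
-30 Fr -0.30 Ft -2.16 et -0.54 t 54.19
-25 Fr 0.24 Ft -2.04 et -0.44 t 54.79
-20 Fr 0.10 Ft -2.10 et -0.45 t 55.39
-15 Fr 0.81 Ft -2.32 et -0.45 t 55.99
-10 Fr 1.14 Ft -3.05 et -0.47 t 56.59
-5 Fr 1.06 Ft -2.42 et -0.47 t 57.19
0 Fr 1.35 Ft -2.98 et -0.51 t 57.79
5 Fr 2.13 Ft -3.32 et -0.53 t 58.39
10 Fr 2.31 Ft -3.75 et -0.55 t 58.99
4 Fr 2.35 Ft 2.53 et 0.00 t 59.67
-2 Fr 2.58 Ft 3.02 et -0.21 t 60.36
-8 Fr 1.29 Ft 3.40 et -0.25 t 61.04
```

The slow strokes give a clean bracket. At about -2° the force is +3.0 N one way and -2.75 N the other, so the slug torque vanishes there. Settling at -1°.

```bash
python3 - <<'E'
from h import *
F1=np.load("F1.npy")
C=.7055*f+.0335*l+.152*Z
go(np.radians(-1),C,.015);m.dwell(.3)
F=np.array(m.current_force())-F1;T=np.array(m.current_ee_pos())+.019*Z
print("F l %.2f z %.2f f %.2f"%(F@l,F[2],F@f),np.degrees(np.arctan2(T[2]-.152,T@l-.0335)),m.current_grip_width(),np.abs(m.current_joint_vel()).max())
for c in("side","scene"):
    p,d=m.grab_frame(c);cv2.imwrite(f"pics/{c}9.png",p[:,:,::-1])
for n in("bucket","tape","spool"):print(n,m.look_for("scene",n)[:1])
print(m.current_time())
E
```

```text
F l 2.37 z -2.38 f 8.00 -2.15922518116106 0.21727360480785565 0.0011785834901832395
bucket []
tape [{'at': [0.6693, -0.2779, 0.0257], 'confidence': 0.76}]
spool [{'at': [0.4857, -0.2755, 0.0733], 'confidence': 0.69}]
62.1917
```

View pics/side9.png

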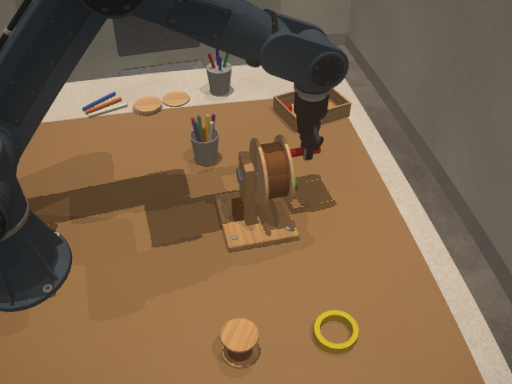

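View pics/scene9.png

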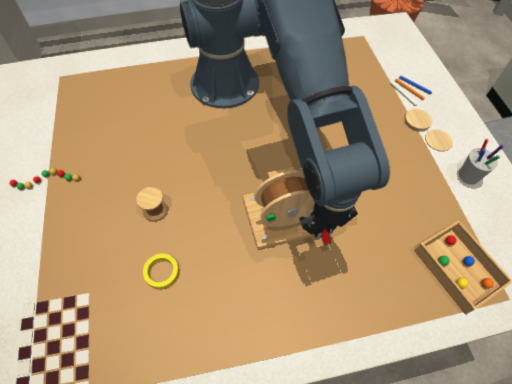

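Both views show the fingers still on the red handle (side view (306,152)) on its far side, and the stud now on the near side (scene view (271,217)). The bucket, tape roll and spool are at the same pixels as at the start. Handing in.

```bash
python3 - <<'E'
from bench import manip as m
m.sign_off()
E
```

```text
the job is handed in; nothing more can be done
```

I turned the drum by its handle and left what I measured as the heavy side straight down. The gripper is still holding the handle and the drum is at rest. I handed the job in at about 62 s of the 72 s allowed; no verdict was reported.

- **Turning:** I carried the handle past the opposite side of its circle and on round to where it began. I then took it a full turn back.
- **Finding the heavy side:** The force along the handle's path rose and fell by about 3.8 N over the turn, which fits the expected 2.8–4.3 N. It put the heavy side straight down with the handle level on the robot's left, at about -5°.
- **Cross-check:** Slow pushes both ways near there gave +3.0 N and -2.75 N. That puts the balance point between about 0° and +1°. I set the handle at -1°; the arm's measured position gave -2.2°.
- **Last checks:** The grip width showed the handle still held, and the joints were still. In both pictures the bucket, tape roll and spool looked unmoved. The detector found the tape and spool in place but missed the bucket in the last picture, so I judged the bucket by eye.

**Doubts:**
- **Letting go once:** After the turns I opened the gripper for under a second to re-zero the force reading, then gripped again.
- **Unusable readings:** Readings after fast stops disagreed because the drag held some overshoot, so I relied on the two-direction averages and the slow pushes.
- **Accuracy:** I would trust the final angle to within about 5°.

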